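Park the red model car in the display corner

ROBOT

A 6-joint arm with a two-finger parallel gripper is mounted at the origin on the work surface. World frame = base frame: x ahead of the robot, y to its left, z up, the work surface at z = 0. Lengths are in m, angles in rad, forces in N, time in s.
With the tool pointing down it reaches from about 0.3 to 0.875 m from the base axis. Payload 6.4 kg.
Tool frame: the origin (TCP) lies midway between the tips of the shut fingers; the grasp point (between the pads) lies 19 mm behind it (grasp_offset is the distance from the TCP to the grasp point, in m); z points along the fingers, y is the line along which they close (so a half turn about z gives the same grasp; the last joint's range is limited). The gripper opens to 85 mm and grips with 20 to 120 N. Pads are 22 mm wide; open, the fingers measure 114 mm over their backs; the gripper's body (76 mm by 85 mm) begins 54 mm behind the grasp point. The pads swing forward as they close: fully open they stand 13 mm farther back than shut.
Start: joints at [-1.316, 0.181, 1.607, -0, 1.354, -0.206], TCP at [0.256, -0.515, 0.231] pointing down, gripper open.
Joint ranges: [-2.99, 2.99], [-0.89, 2.07], [0.3, 2.58], [-1.14, 4.28], [0, 2.63], [-3.12, 3.12]. Speed limits (rad/s): [2.57, 2.57, 3.01, 3.14, 3.14, 3.14].

INTERFACE

Orientations are given as a unit quaternion [w, x, y, z].
In Python, from bench import * gives the robot as it stands. The module is installed in compiled form; this text tells all that it offers.
- The arm moves only by the tool servo_tool, never from a script. Its argument "commands" is text: rows parted by semicolons, each of 7 numbers parted by spaces: the turn, a rotation vector about the tool's x, y, z in rad, then the shift along the tool's x, y, z in mm, then the opening, from 0 (shut) to 1 (fully open). In form: wx wy wz dx dy dz claw; .... A call has 1 to 5 rows; each row shifts and turns the commanded pose from where the row before left it, along the tool's axes as they then stand; what a row does not reach is not made up. A row lasts 1/8 s, in which the tool goes at most 62.5 mm and 10.7 degrees, less where a joint would pass 70% of its speed; a pose out of reach is approached as far as the arm can. A call with a gripper value outside its range is refused whole. The fingers move at their own pace and stop on an object; the grip force is fixed at half the most. Time passes only in rows, so rows that do not move let the fingers close. It gives the time, the measured TCP pose, the force, the opening and the grip force at its end, in the units of the state.
- get_obs(): the state, without advancing time (a new reading comes with each control period).
- camera(name): name is "scene" or "top" or "wrist"; returns the picture (384x512x3 uint8, blue, green, red); there is no depth.
- calibration(name): a dict with "fx", "fy", "cx", "cy" (pixels), "k1" (the pictures are not rectified: a ray, as slopes to the right and down, at radius r is drawn at 1 + k1 r^2 times it, then the intrinsics apply), "R" (3x3) and "t" (3): a world point X has camera coordinates R X + t. Camera axes: x right, y down, z forward; pixel columns grow to the right and rows downward; lengths in m; the calibration is good to about 2 mm. A picture is of the moment at which its call begins: read the wrist's pose just before it. calibration takes no time and is no camera call; for the wrist camera it gives the pose at the moment of the call.
- hand_in(): hands the job in; it is judged then, once.
The state is a dict: "time_s": time; "q": joint angles; "dq": joint speeds; "joint_efforts": joint torques, N m; "eef_pos": TCP position; "eef_rot": TCP orientation; "wrist_force": force on the tool from outside, world axes, zero at the start; "torque": the same for the moment, N m; "opening": opening from 0.0 (shut) to 1.0 (fully open); "grasp_force": force on a finger pad.
Only numpy, scipy, OpenCV 4.12 (cv2) and the standard library are available. Lean on these libraries where they do the work, as an engineer would, in place of code of your own. Each camera call takes 0.05 s, during which the arm holds its last target. There are 200 camera calls.

TASK

Push the red model car on its black base along the table until the long side of the base lies flush along the wooden back rail and the end of the base is up against the white stop block. Only push it from outside with the fingers: do not straddle it or take hold of it, and do not lift or tip it. Leave everything else on the table where it stands.

Things in the scene. Friction and masses are not known exactly. Their poses are not given: they have to be found in the camera images.
- red_model: red model car on a low black rectangular base, loose, about 0.35 to 0.7 kg. Base: 80 mm along its x, 180 mm along its y (the car's length), 20 mm high, square vertical sides. The car on it is 62 mm wide, 150 mm long and its roof is 64 mm above the table. Slides on the table (ordinary friction, 3 to 12 N move it; it does not roll). Origin at the centre of the base's underside, z up.
- rail: fixed light-wood back rail lying on the table, 20 mm along its x, 720 mm along its y, 30 mm high. Origin at the centre of its underside; its x points away from the robot, so the face to push against is the plane x = -10 mm of its frame.
- stop: fixed white stop block standing in front of the rail, near either its left or its right end: 60 mm along x, 24 mm along y, 40 mm high, turned with the rail. Origin at the centre of its underside, 41 mm in front of the rail's centre line (its back is 1 mm from the rail's face) and 260 mm from the rail's middle along y. The side facing the rail's middle, 12 mm from its origin along y, is the one to push against.
- blue_model: small blue model car on a wooden base 60 mm (x) by 120 mm (y) by 15 mm, roof 45 mm above the table, 0.35 kg, standing against the rail at the end opposite to the white stop; bystander, leave it alone; origin at the centre of its underside
- toy_car: small green toy car, 31 x 70 x 24 mm high; bystander, leave it alone; origin at the centre of its underside
- polish_tin: round yellow polish tin, 67 mm across, 28 mm high; bystander, leave it alone; origin at the centre of its underside
- piston: bare aluminium engine piston standing upright, 54 mm across, 52 mm high; bystander, leave it alone; origin at the centre of its underside
- trophy: brass trophy cup on an 80 mm square marble foot, 200 mm high; bystander, leave it alone; origin at the centre of its underside
- bottle: green bottle, 72 mm across, 220 mm high; bystander, leave it alone; origin at the centre of its underside
There are look-alikes about, which are no part of the job. What is shaped like the red_model but turquoise is not meant.

How it is judged:
At the end, for the whole second after the job is handed in: The black base stands flat and at rest, its long side within about 6 mm of the rail and within 3 degrees of parallel to it, its end within about 6 mm of the inner side of the white stop; the other things are within 25 mm of where they stood (x of red_model in the frame of rail between -0.056 and -0.045 m and angle between the y axis of red_model and the y axis of rail, either way round below 0.055 rad and y of red_model in the frame of stop between -0.108 and 0.108 m and y of red_model in the frame of rail between -0.2 and 0.2 m and height (world z) of red_model below 0.004 m and angle between red_model's own z axis and vertical below 0.03 rad and linear speed of red_model below 0.01 m/s and distance of each of blue_model, toy_car, polish_tin, piston, trophy, bottle from where it was at the start of the episode below 0.025 m); the robot touches nothing.
It fails at once if the red model is lifted off the table (height (world z) of red_model above 0.012 m).
It fails at once if the red model is tipped (angle between red_model's own z axis and vertical above 0.15 rad).
It fails at once if the fingers straddle the red model or its base, as for a grasp (x of the grasp point in the frame of red_model between -0.036 and 0.036 m and y of the grasp point in the frame of red_model between -0.086 and 0.086 m and z of the grasp point in the frame of red_model below 0.06 m).
It fails at once if another thing on the table is moved by more than 25 mm or tipped (distance of any of blue_model, toy_car, polish_tin, piston, trophy, bottle from where it was at the start of the episode above 0.025 m or angle between any of blue_model, toy_car, polish_tin, piston, trophy, bottle's own z axis and vertical above 0.35 rad).
It also fails if it takes over 45 s, if anything falls off the work surface, if the arm or the gripper's body presses on something with over 40 N, if the wrist force passes 120 N, or if a joint passes its speed limit or range.

## Working session

There is one attempt and no reset: what is moved stays moved. The work goes in short steps, Python scripts to look and compute and a tool call to move; the robot and the scene stay as the last step left them, time stands still between calls to the robot, and variables do not carry over. Pictures are saved under pics/ and viewed, at most 13 in all, crops included, and the job is handed in when it is done.

Besides the shell and the picture viewer there is one more tool, called after "Call:" as name(argument=value, ...) on one line, values as JSON. servo_tool: Moves the arm, as the interface text tells. Its arguments: {"type":"object","properties":{"commands":{"type":"string"}},"required":["commands"]}

```bash
mkdir -p pics; python3 - <<'E'
from bench import *
import cv2
for n in("top","scene"):
    cv2.imwrite(f"pics/{n}0.png",camera(n)); c=calibration(n); print(n,c)
o=get_obs(); print(o["time_s"],o["eef_pos"],o["eef_rot"],o["opening"])
E
```

```text
top {'fx': 350.27373435385766, 'fy': 350.27373435385766, 'cx': 254.60404531004335, 'cy': 189.68571067812195, 'k1': -0.011810707355471699, 'R': array([[ 0.02083084, -0.99939448,  0.02787013],
       [-0.99398514, -0.02369977, -0.1069199 ],
       [ 0.10751567, -0.02547527, -0.99387695]]), 't': array([-0.02467982,  0.48706294,  1.36466851])}
scene {'fx': 470.43944513865637, 'fy': 470.43944513865637, 'cx': 260.8874464057018, 'cy': 190.5621619418406, 'k1': 0.05979662125700826, 'R': array([[-0.77096986,  0.63665214,  0.01671898],
       [ 0.49925174,  0.62046368, -0.6047913 ],
       [-0.3954152 , -0.45792889, -0.79620849]]), 't': array([ 0.38380862, -0.22510485,  1.78758597])}
0.1 [ 0.25554718 -0.51452914  0.23045034] [-8.06892126e-04  9.73571893e-01  2.28379329e-01 -2.40190226e-05] 0.9986142421036398
```

View pics/top0.png

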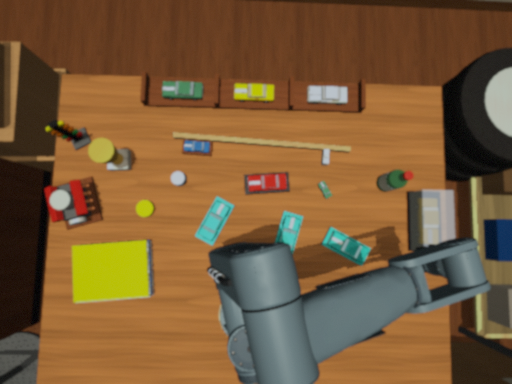

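View pics/scene0.png

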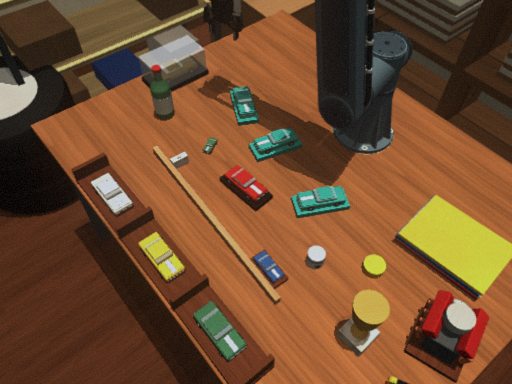

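The top view shows the red model at (266,183), with the rail running from (174,134) to (349,149). The stop is at (326,156), near the right end (−y), the blue model at (197,147) and the toy car at (324,189). The scene view shows the same layout.

```bash
cat > h.py <<'E'
from bench import *
import cv2, numpy as np
def ray(c,uv,z):
    uv=np.atleast_2d(np.asarray(uv,float))
    K=np.array([[c["fx"],0,c["cx"]],[0,c["fy"],c["cy"]],[0,0,1]])
    p=cv2.undistortPoints(uv[:,None],K,np.array([c["k1"],0,0,0]))[:,0]
    d=np.c_[p,np.ones(len(p))]@c["R"]; o=-c["R"].T@c["t"]
    return (o+d*((z-o[2])/d[:,2])[:,None])[:,:2]
def blob(m,roi):
    x0,y0,x1,y1=roi; k=np.zeros(m.shape,np.uint8); k[y0:y1,x0:x1]=m[y0:y1,x0:x1]
    n,l,s,_=cv2.connectedComponentsWithStats(k); 
    i=1+np.argmax(s[1:,4]); return np.argwhere(l==i)[:,::-1].astype(float)
def rect(P):
    (c,(w,h),a)=cv2.minAreaRect(P.astype(np.float32)); 
    if w<h: w,h,a=h,w,a+90
    return np.round(c,4),round(w,4),round(h,4),round(((a+90)%180)-90,2)
E
python3 - <<'E'
from h import *
im=camera("top"); c=calibration("top"); h=cv2.cvtColor(im,cv2.COLOR_BGR2HSV); H,S,V=cv2.split(h)
red=((H<6)|(H>174))&(S>150)&(V>90)
dark=(V<75)
print("red",rect(ray(c,blob(red,(235,160,300,205)),.045)))
print("base",rect(ray(c,blob((red|dark).astype(np.uint8),(235,165,300,200)),.02)))
w=(S<60)&(V>140)
print("stop",rect(ray(c,blob(w,(312,142,340,170)),.04)))
print("blue",rect(ray(c,blob((H>100)&(H<130)&(S>100),(175,135,220,160)),.03)))
print("toy",rect(ray(c,blob((H>40)&(H<95)&(S>90),(312,175,335,205)),.015)))
wood=(H>12)&(H<25)&(V>165)
P=blob(wood.astype(np.uint8),(165,125,360,160)); print("railpx",P.min(0),P.max(0)); print("rail",rect(ray(c,P,.03)))
cv2.imwrite("pics/top1.png",cv2.resize(im[115:215,160:360],None,fx=4,fy=4,interpolation=cv2.INTER_CUBIC))
E
```

```text
red (array([ 0.5172, -0.0621]), 0.1469, 0.0641, -84.68)
base (array([ 0.5205, -0.0636]), 0.1496, 0.0653, -84.68)
stop (array([ 0.6284, -0.2962]), 0.0652, 0.0242, -0.04)
blue (array([0.6574, 0.2183]), 0.0329, 0.0279, 2.15)
toy (array([ 0.4943, -0.2997]), 0.0123, 0.0081, -88.64)
railpx [165. 125.] [359. 159.]
rail (array([ 0.6809, -0.0434]), 0.7865, 0.141, -88.32)
```

View pics/top1.png

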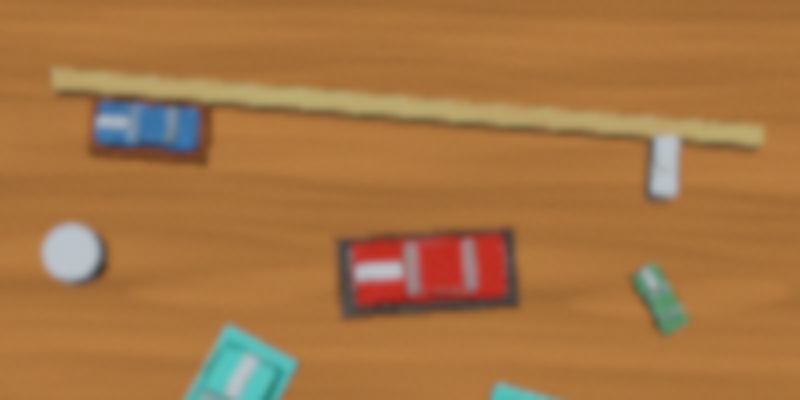

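The zoomed crop shows:
- **Base corners:** about (337,240), (512,228), (518,306) and (343,318).
- **Rail top edges:** far edge from (53,68) to (763,125).
- **Stop:** from (648,135) to (680,198).
- **Toy car:** centred at (660,298).

```bash
python3 - <<'E'
from h import *
c=calibration("top")
f=lambda p,z: ray(c,(np.array(p)+.5)/4-.5+[160,115],z)
print("cam",-c["R"].T@c["t"])
b=f([(337,240),(512,228),(518,306),(343,318)],.02); print("base",b.round(4).tolist(),b.mean(0).round(4), rect(b))
r=f([(53,68),(763,125)],.03); r0=f([(53,92),(763,146)],0.0); print("rail far",r.round(4).tolist(),np.linalg.norm(r[1]-r[0]),"near z0",r0.round(4).tolist())
d=(r[0]-r[1])/np.linalg.norm(r[0]-r[1]); n=np.array([d[1],-d[0]]) # n away from robot
print("rail yaxis",d,"n",n,"yaw deg",np.degrees(np.arctan2(-d[0],d[1])))
C=r.mean(0)-.01*n; print("railC",C, "near off", (r0-C)@n)
s=f([(651,135),(682,135),(647,198),(679,198)],.04); print("stop in rail",((s-C)@np.c_[n,d]).round(4).tolist())
print("base in rail",((b-C)@np.c_[n,d]).round(4).tolist())
for k,p,z in(("toy",[(640,268),(655,263),(686,325),(670,332)],.012),("blue",[(92,155),(207,162),(97,98),(212,105)],.015),("piston",[(70,252)],.052),("turq",[(230,325),(297,360),(492,385)],.02)): print(k,f(p,z).round(3).tolist(),((f(p,z)-C)@np.c_[n,d]).round(3).tolist())
E
```

```text
cam [0.33792417 0.0216437  1.40907712]
base [[0.5478, 0.0303], [0.5644, -0.1453], [0.4857, -0.1522], [0.4695, 0.0224]] [ 0.5169 -0.0612] (array([ 0.5168, -0.0612]), 0.1764, 0.079, -84.6)
rail far [[0.7134, 0.319], [0.6748, -0.398]] 0.718053506990369 near z0 [[0.6965, 0.3243], [0.66, -0.4069]]
rail yaxis [0.0537627  0.99855374] n [ 0.99855374 -0.0537627 ] yaw deg -3.081861557161757
railC [ 0.68415479 -0.03897958] near off [-0.00721269 -0.00430959]
stop in rail [[-0.0121, -0.2436], [-0.0095, -0.2748], [-0.0763, -0.2431], [-0.0738, -0.2751]]
base in rail [[-0.1399, 0.0618], [-0.1138, -0.1126], [-0.1921, -0.1237], [-0.2176, 0.0498]]
toy [[0.528, -0.277], [0.534, -0.292], [0.471, -0.323], [0.464, -0.307]] [[-0.143, -0.246], [-0.137, -0.261], [-0.197, -0.295], [-0.206, -0.28]]
blue [[0.629, 0.279], [0.625, 0.163], [0.688, 0.276], [0.684, 0.16]] [[-0.072, 0.315], [-0.07, 0.199], [-0.013, 0.315], [-0.011, 0.199]]
piston [[0.525, 0.289]] [[-0.177, 0.319]]
turq [[0.46, 0.134], [0.427, 0.067], [0.406, -0.127]] [[-0.233, 0.161], [-0.263, 0.092], [-0.273, -0.103]]
```

```bash
cat >> h.py <<'E'
from scipy.spatial.transform import Rotation as Ro
C=np.array([.6842,-.0390]); d=np.array([.0538,.99855]); n=np.array([d[1],-d[0]])
def go(x,y,z,tilt=.12,turn=0):
    "rail-frame TCP target -> rotvec (tool), shift (tool now, tool at target) in mm; turn about vertical from tool x=n"
    o=get_obs(); q=o["eef_rot"]; R=Ro.from_quat([q[1],q[2],q[3],q[0]])
    X=np.r_[n,0];Z=np.array([0,0,-1.]);Y=np.cross(Z,X)
    T=Ro.from_rotvec([0,0,turn])*Ro.from_matrix(np.c_[X,Y,Z])*Ro.from_rotvec([0,tilt,0])
    p=np.r_[C+n*x+d*y,z]-o["eef_pos"]; e=o["eef_pos"][:2]-C
    print("t",round(o["time_s"],2),"rail xyz",np.round([e@n,e@d,o["eef_pos"][2]],4),"F",np.round(o["wrist_force"],1),"op",round(o["opening"],2))
    print("rot",(R.inv()*T).as_rotvec().round(3),"shift now",(R.inv().apply(p)*1000).round(1),"at target rot",(T.inv().apply(p)*1000).round(1))
E
python3 -c "
from h import *
go(-.242,-.021,.13)"
```

```text
t 0.15 rail xyz [-0.4024 -0.498   0.2306] F [-0.6  0.1 -0.7] op 1.0
rot [-0.032  0.117  0.514] shift now [ 374.4 -336.1  101.1] at target rot [ 147.2 -477.   119. ]
```

Call:
servo_tool(commands="0 0 0.17 30 -30 10 1; 0 0 0.17 30 -30 10 1; 0 0 0.17 30 -35 10 1; 0 0.06 0 30 -40 10 1; 0 0.06 0 20 -40 10 1")

```text
time_s: 0.78
eef_pos: [0.3704, -0.3201, 0.182]
eef_rot: [0.001, 0.998, -0.024, 0.061]
wrist_force: [-0.2, 0.3, 0.6]
opening: 0.997
grasp_force: 0.0
```

```bash
python3 -c "
from h import *
go(-.242,-.021,.13)"
```

```text
t 0.78 rail xyz [-0.2982 -0.2976  0.182 ] F [-0.2  0.3  0.6] op 1.0
rot [-0.001 -0.002  0.005] shift now [  50.9 -276.3   58.8] at target rot [  49.6 -276.6   58.4]
```

Call:
servo_tool(commands="0 0 0.005 10 -55 12 1; 0 0 0 10 -55 12 1; 0 0 0 10 -55 12 1; 0 0 0 10 -55 12 1; 0 0 0 10 -56 10 1")

```text
time_s: 1.4
eef_pos: [0.4407, -0.0474, 0.1308]
eef_rot: [0.001, 0.998, -0.027, 0.06]
wrist_force: [0.6, -0.1, 0.2]
opening: 0.998
grasp_force: 0.0
```

```bash
python3 - <<'E'
from h import *
go(-.242,-.021,-.004)
im=camera("wrist"); cv2.imwrite("pics/w0.png",im)
t=camera("top"); cv2.imwrite("pics/t2.png",t)
E
```

```text
t 1.4 rail xyz [-0.2427 -0.0215  0.1308] F [ 0.6 -0.1  0.2] op 1.0
rot [-0.    -0.    -0.001] shift now [-15.5  -0.4 133.9] at target rot [-15.4  -0.5 133.9]
```

View pics/w0.png

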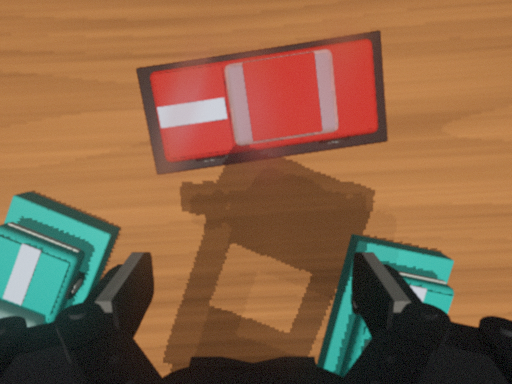

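The wrist view shows the red base with corners at about (138,70), (380,32), (386,140) and (158,173). The turquoise cars' nearest corners are at (353,236) and (118,230). I'll project these and check them against the given sizes.

```bash
python3 - <<'E'
from h import *
c=calibration("wrist")
P=ray(c,[(138,70),(380,32),(386,140),(158,173),(353,236),(450,257),(118,230),(322,360)],.02)
print(((P-C)@np.c_[n,d]).round(4).tolist(), rect(P[:4]))
print(((ray(c,[(415,280)],.06)-C)@np.c_[n,d]).round(3))
E
```

```text
[[-0.1429, 0.0671], [-0.1163, -0.1074], [-0.1922, -0.118], [-0.2185, 0.056], [-0.2679, -0.0976], [-0.2845, -0.1755], [-0.2644, 0.0896], [-0.3775, -0.0773]] (array([ 0.5157, -0.0557]), 0.1769, 0.0766, -84.49)
[[-0.286 -0.129]]
```

Call:
servo_tool(commands="0 0 0 -4 0 30 1; 0 0 0 -4 0 30 1; 0 0 0 -4 0 30 1; 0 0 0 -3 0 25 1; 0 0 0 0 0 8 1")

```text
time_s: 2.12
eef_pos: [0.4391, -0.049, 0.0057]
eef_rot: [0.001, 0.998, -0.027, 0.058]
wrist_force: [-0.3, 0.1, 0.6]
opening: 0.995
grasp_force: 0.0
```

```bash
python3 -c "
from h import *
go(-.242,-.021,-.004)"
```

```text
t 2.12 rail xyz [-0.2442 -0.0232  0.0057] F [-0.3  0.1  0.6] op 0.99
rot [-0.001  0.003 -0.001] shift now [ 1.  -2.2  9.9] at target rot [ 1.  -2.2  9.9]
```

Call:
servo_tool(commands="0 0 0 0 -2 7 1; 0 0 0 6 0 1 1; 0 0 0 8 0 1 1; 0 0 0 8 0 1 1; 0 0 0 8 0 1 1")

```text
time_s: 2.75
eef_pos: [0.4716, -0.0483, -0.0002]
eef_rot: [0.001, 0.998, -0.027, 0.059]
wrist_force: [-3.3, 1.2, 1.8]
opening: 0.997
grasp_force: 1.5
```

Call:
servo_tool(commands="0 0 0 8 0 1 1; 0 0 0 8 0 1 1; 0 0 0 8 0 1 1; 0 0 0 8 0 1 1; 0 0 0 8 0 1 1")

```text
time_s: 3.38
eef_pos: [0.5123, -0.0509, -0.0004]
eef_rot: [0.001, 0.998, -0.027, 0.06]
wrist_force: [-3.7, -0.1, 2.0]
opening: 0.998
grasp_force: 1.9
```

```bash
python3 - <<'E'
from h import *
go(-.115,-.021,-.003)
cv2.imwrite("pics/t3.png",cv2.resize(camera("top")[115:215,160:360],None,fx=4,fy=4,interpolation=cv2.INTER_CUBIC))
E
```

```text
t 3.38 rail xyz [-0.171  -0.0212 -0.0004] F [-3.7 -0.1  2. ] op 1.0
rot [-0.001  0.    -0.001] shift now [55.3 -0.2  9.3] at target rot [55.3 -0.2  9.3]
```

View pics/t3.png

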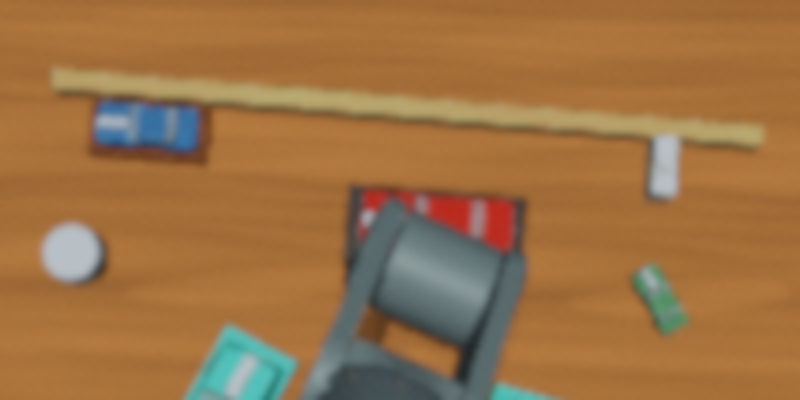

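The model is now parallel to the rail, with its far corners at (350,187) and (524,199). I'll carry on pushing toward the rail.

Call:
servo_tool(commands="0 0 0 8 0 1 1; 0 0 0 8 0 1 1; 0 0 0 8 0 1 1; 0 0 0 8 0 1.2 1; 0 0 0 8 0 1.2 1")

```text
time_s: 4.05
eef_pos: [0.5527, -0.0531, -0.0008]
eef_rot: [0.001, 0.998, -0.027, 0.06]
wrist_force: [-3.7, 0.6, 2.4]
opening: 1.0
grasp_force: 2.4
```

Call:
servo_tool(commands="0 0 0 7 0 1 1; 0 0 0 7 0 1 1; 0 0 0 6 0 1 1; 0 0 0 0 0 0 1")

```text
time_s: 4.55
eef_pos: [0.5734, -0.0543, -0.0014]
eef_rot: [0.002, 0.998, -0.027, 0.061]
wrist_force: [0.1, -0.0, -0.1]
opening: 0.999
grasp_force: 0.0
```

```bash
cat >> h.py <<'E'
def meas(roi=(235,140,330,190)):
    im=camera("top"); c=calibration("top"); H,S,V=cv2.split(cv2.cvtColor(im,cv2.COLOR_BGR2HSV))
    red=((H<6)|(H>174))&(S>150)&(V>90)
    P=(ray(c,blob(red.astype(np.uint8),roi),.045)-C)@np.c_[n,d]
    print("red in rail",P.min(0).round(4),P.max(0).round(4),rect(P)); return im
E
python3 - <<'E'
from h import *
go(-.105,-.021,-.003)
im=meas(); cv2.imwrite("pics/t4.png",cv2.resize(im[115:215,160:360],None,fx=4,fy=4,interpolation=cv2.INTER_CUBIC))
E
```

```text
t 4.55 rail xyz [-0.1098 -0.0213 -0.0014] F [ 0.1 -0.  -0.1] op 1.0
rot [-0.    -0.002 -0.   ] shift now [ 4.5 -0.3  2.2] at target rot [ 4.5 -0.3  2.2]
red in rail [-0.06  -0.111] [-0.0311 -0.0858] (array([-0.0458, -0.0987]), 0.0284, 0.0239, 3.77)
```

View pics/t4.png

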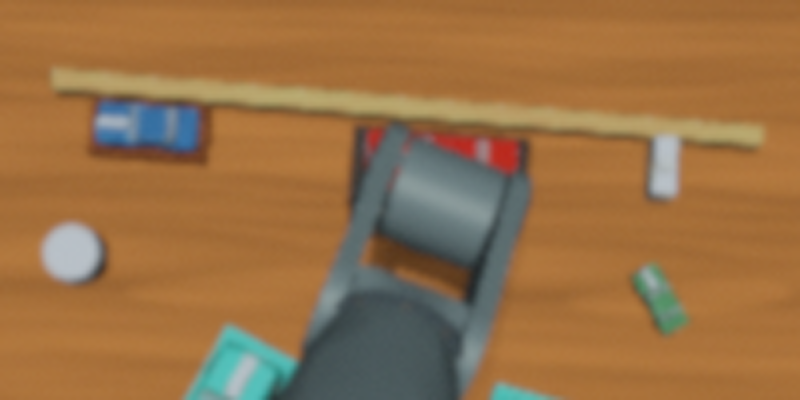

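The far corners are at (358,125) and (527,141), leaving a gap of about 10 mm to the rail and the sides parallel. Next I'll back off, rise and turn to push on the left end.

Call:
servo_tool(commands="0 0 0 -20 0 -2 1; 0 0 0 -10 0 -30 1; 0 0 0 0 0 -40 1; 0 0 0.17 0 0 -40 0.6; 0 0 0.17 0 -20 -20 0.6")

```text
time_s: 5.22
eef_pos: [0.5328, -0.0334, 0.1293]
eef_rot: [-0.009, 0.978, -0.199, 0.062]
wrist_force: [-0.1, 0.7, -0.3]
opening: 0.614
grasp_force: 0.0
```

```bash
python3 - <<'E'
from h import *
print(get_obs()["q"].round(2))
go(-.051,.1,.13,turn=-np.pi/2)
cv2.imwrite("pics/w1.png",camera("wrist")); c=calibration("wrist"); np.save("w1.npy",c,allow_pickle=True)
meas()
E
```

```text
[-0.3   0.13  1.9   0.04  1.    1.65]
t 5.22 rail xyz [-0.1514 -0.0025  0.1293] F [-0.1  0.7 -0.3] op 0.61
rot [-0.182  0.027  1.212] shift now [  58.8 -130.4   11.8] at target rot [-101.7 -100.4  -12.9]
red in rail [-0.0713 -0.0665] [-0.0303 -0.0274] (array([-0.0496, -0.0469]), 0.0412, 0.0382, -4.13)
```

View pics/w1.png

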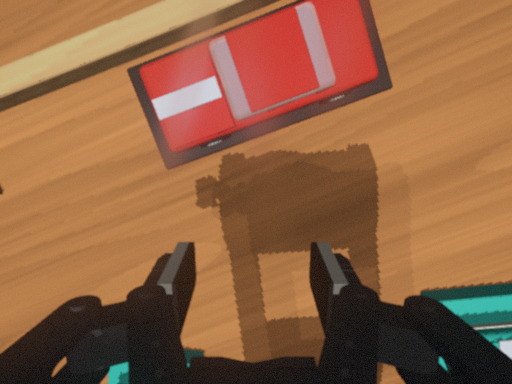

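The wrist view shows the base's left end corners at (130,70) and (168,167), with the right near corner at (391,88). The blue model is not in view.

```bash
python3 - <<'E'
from h import *
c=np.load("w1.npy",allow_pickle=True).item()
P=(ray(c,[(130,70),(168,167),(391,88)],.02)-C)@np.c_[n,d]; print(P.round(4).tolist())
P=(ray(c,[(0,107),(150,56)],.0)-C)@np.c_[n,d]; print("rail foot",P.round(4).tolist())
E
```

```text
[[-0.0206, 0.055], [-0.0973, 0.0562], [-0.1003, -0.1211]]
rail foot [[-0.0041, 0.1746], [-0.0105, 0.0417]]
```

Call:
servo_tool(commands="0 0 0.18 10 -15 0 0.6; -0.03 0 0.18 5 -15 0 0.6; -0.03 0 0.18 0 -20 0 0.6; -0.03 0 0.17 -10 -20 0 0.6; -0.03 0 0.17 -15 -20 0 0.6")

```text
time_s: 5.95
eef_pos: [0.5936, 0.0446, 0.1282]
eef_rot: [0.023, 0.801, -0.597, 0.033]
wrist_force: [-1.1, 0.0, -0.3]
opening: 0.601
grasp_force: 0.0
```

```bash
python3 - <<'E'
from h import *
go(-.055,.1,.13,turn=-np.pi/2)
E
```

```text
t 5.95 rail xyz [-0.0949  0.0786  0.1282] F [-1.1  0.  -0.3] op 0.6
rot [-0.036  0.04   0.341] shift now [ -6.6 -44.8  -2.2] at target rot [-21.  -39.9  -4.3]
```

Call:
servo_tool(commands="-0.02 0.02 0.17 -10 -18 0 0.45; -0.016 0.02 0.17 -10 -19 -2 0.45; 0 0 0 -5 0 -2 0.45; 0 0 0 0 0 0 0.45")

```text
time_s: 6.45
eef_pos: [0.6244, 0.0524, 0.1329]
eef_rot: [-0.031, -0.705, 0.708, -0.027]
wrist_force: [-0.9, -0.2, 1.1]
opening: 0.452
grasp_force: 0.0
```

```bash
python3 - <<'E'
from h import *
go(-.058,.108,.002,turn=-np.pi/2)
print(get_obs()["q"].round(2))
E
```

```text
t 6.45 rail xyz [-0.0647  0.088   0.1329] F [-0.9 -0.2  1.1] op 0.45
rot [-0.001  0.038  0.049] shift now [-30.3  -8.2 128.8] at target rot [-35.5  -6.7 127.6]
[-0.06  0.4   1.54 -0.09  1.2   3.12]
```

Joint 6 is at its limit, so I'll turn back a little. The margin here is already enough to go down.

Call:
servo_tool(commands="0 0 -0.08 0 0 0 0.45; 0 0.04 0 0 0 0 0.45")

```text
time_s: 6.7
eef_pos: [0.6243, 0.0517, 0.1334]
eef_rot: [0.046, 0.732, -0.679, 0.041]
wrist_force: [0.4, -0.9, -0.3]
opening: 0.45
grasp_force: 0.0
```

```bash
python3 - <<'E'
from h import *
go(-.058,.086,.002,turn=-np.pi/2)
print(get_obs()["q"].round(3))
E
```

```text
t 6.7 rail xyz [-0.0647  0.0874  0.1334] F [ 0.4 -0.9 -0.3] op 0.45
rot [-0.005 -0.003  0.128] shift now [-13.9  -7.9 130.7] at target rot [-14.4  -6.7 130.7]
[-0.043  0.403  1.54  -0.132  1.198  3.072]
```

I'll flip the gripper by half a turn about its own axis. The tilt stays the same and joint 6 ends up well inside its range.

Call:
servo_tool(commands="0 0 -0.18 0 0 0 0.45; 0 0 -0.18 0 0 0 0.45; 0 0 -0.18 0 0 0 0.45; 0 0 -0.18 0 0 0 0.45; 0 0 -0.18 0 0 0 0.45")

```text
time_s: 7.32
eef_pos: [0.6241, 0.0525, 0.1334]
eef_rot: [0.059, 0.955, -0.29, 0.017]
wrist_force: [-0.9, -0.3, 0.8]
opening: 0.45
grasp_force: 0.0
```

Call:
servo_tool(commands="0 0 -0.18 0 0 0 0.45; 0 0 -0.18 0 0 0 0.45; 0 0 -0.18 0 0 0 0.45; 0 0 -0.18 0 0 0 0.45; 0 0 -0.18 0 0 0 0.45")

```text
time_s: 7.95
eef_pos: [0.6241, 0.0525, 0.1334]
eef_rot: [0.06, 0.986, 0.154, -0.01]
wrist_force: [-0.7, 0.7, 0.3]
opening: 0.453
grasp_force: 0.0
```

Call:
servo_tool(commands="0 0 -0.18 0 0 0 0.45; 0 0 -0.18 0 0 0 0.45; 0 0 -0.18 0 0 0 0.45; 0 0 -0.18 0 0 0 0.45; 0 0 -0.18 0 0 0 0.45")

```text
time_s: 8.57
eef_pos: [0.6241, 0.0525, 0.1334]
eef_rot: [0.05, 0.821, 0.568, -0.035]
wrist_force: [0.5, 0.5, -0.5]
opening: 0.452
grasp_force: 0.0
```

```bash
python3 - <<'E'
from h import *
go(-.058,.088,.002,turn=np.pi/2,tilt=-.12)
print(get_obs()["q"].round(3))
E
```

```text
t 8.57 rail xyz [-0.0649  0.0881  0.1334] F [ 0.5  0.5 -0.5] op 0.45
rot [ 0.006  0.001 -0.307] shift now [ 17.    1.2 130.5] at target rot [ 15.6   6.9 130.5]
[-0.043  0.403  1.54  -0.131  1.198  0.366]
```

Call:
servo_tool(commands="0 0 -0.16 8 3 0 0.45; 0 0 -0.147 8 4 30 0.45; 0 0 0 0 0 35 0.45; 0 0 0 0 0 35 0.45; 0 0 0 0 0 20 0.45")

```text
time_s: 9.2
eef_pos: [0.6341, 0.051, 0.0107]
eef_rot: [0.043, 0.727, 0.684, -0.043]
wrist_force: [0.4, -0.3, 0.4]
opening: 0.45
grasp_force: 0.0
```

```bash
python3 - <<'E'
from h import *
go(-.058,.085,.002,turn=np.pi/2,tilt=-.12)
E
```

```text
t 9.2 rail xyz [-0.0548  0.0872  0.0107] F [ 0.4 -0.3  0.4] op 0.45
rot [ 0.003  0.002 -0.006] shift now [-1.1 -3.2  8.9] at target rot [-1.1 -3.2  8.9]
```

Call:
servo_tool(commands="0 0 0 0 -4 8 0.45; 0 0 0 -8 0 1 0.45; 0 0 0 -8 0 1 0.45; 0 0 0 -8 0 1 0.45; 0 0 0 -8 0 1 0.45")

```text
time_s: 9.82
eef_pos: [0.6314, 0.0181, 0.0064]
eef_rot: [0.045, 0.727, 0.684, -0.041]
wrist_force: [0.8, 4.6, 3.7]
opening: 0.446
grasp_force: 2.4
```

Call:
servo_tool(commands="0 0 0 -8 0 1 0.45; 0 0 0 -8 0 1 0.45; 0 0 0 -8 0 1 0.45; 0 0 0 -8 0 1 0.45; 0 0 0 -8 0 1 0.45")

```text
time_s: 10.45
eef_pos: [0.6276, -0.0226, 0.0049]
eef_rot: [0.044, 0.727, 0.684, -0.042]
wrist_force: [1.2, 4.7, 3.6]
opening: 0.45
grasp_force: 2.5
```

```bash
python3 - <<'E'
from h import *
go(-.058,-.048,.002,turn=np.pi/2,tilt=-.12)
im=meas(); cv2.imwrite("pics/t5.png",cv2.resize(im[115:215,160:360],None,fx=4,fy=4,interpolation=cv2.INTER_CUBIC))
E
```

```text
t 10.45 rail xyz [-0.0574  0.0133  0.0049] F [1.2 4.7 3.6] op 0.45
rot [ 0.006  0.002 -0.008] shift now [-60.5  -0.2  10.3] at target rot [-60.5  -0.6  10.2]
red in rail [-0.0968 -0.1632] [-0.0328 -0.0176] (array([-0.0648, -0.0905]), 0.1449, 0.0638, 88.54)
```

View pics/t5.png

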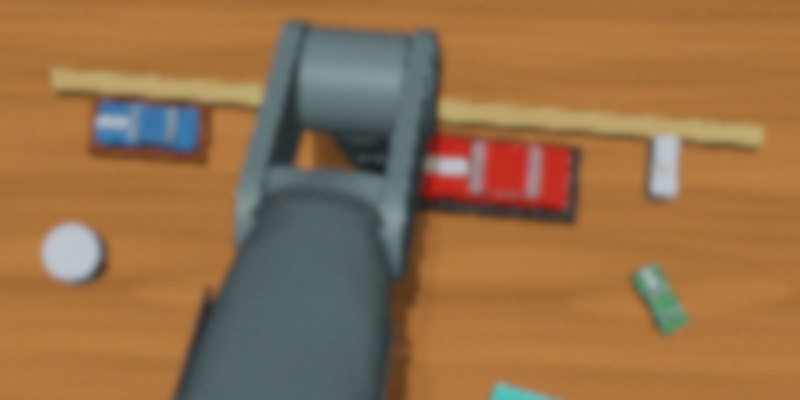

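The model, with its right end at (578,180), is sliding parallel to the rail. Its end has about 68 mm left to reach the stop.

Call:
servo_tool(commands="0 0 0 -8 0 2 0.45; 0 0 0 -8 0 2 0.45; 0 0 0 -8 0 1 0.45; 0 0 0 -8 0 1 0.45; 0 0 0 -8 0 1 0.45")

```text
time_s: 11.12
eef_pos: [0.6251, -0.0632, 0.0027]
eef_rot: [0.044, 0.727, 0.684, -0.042]
wrist_force: [0.4, 3.9, 2.1]
opening: 0.45
grasp_force: 2.0
```

Call:
servo_tool(commands="0 0 0 -7 0 1 0.45; 0 0 0 -6 0 1 0.45; 0 0 0 -3 0 0 0.45; 0 0 0 0 0 0 0.45")

```text
time_s: 11.62
eef_pos: [0.6241, -0.0794, 0.0027]
eef_rot: [0.044, 0.727, 0.684, -0.043]
wrist_force: [-0.1, 0.3, -0.0]
opening: 0.453
grasp_force: 0.1
```

```bash
python3 - <<'E'
from h import *
go(-.058,-.056,.002,turn=np.pi/2,tilt=-.12)
im=meas()
E
```

```text
t 11.62 rail xyz [-0.0578 -0.0436  0.0027] F [-0.1  0.3 -0. ] op 0.45
rot [ 0.005  0.003 -0.008] shift now [-12.2  -0.1   2.2] at target rot [-12.3  -0.2   2.1]
red in rail [-0.0966 -0.221 ] [-0.0334 -0.0808] (array([-0.0648, -0.151 ]), 0.1402, 0.0631, 89.76)
```

Call:
servo_tool(commands="0 0 0 -4 0 0.5 0.45; 0 0 0 -3 0 0.3 0.45; 0 0 0 -2 0 0.2 0.45")

```text
time_s: 12.05
eef_pos: [0.6235, -0.0878, 0.0027]
eef_rot: [0.044, 0.727, 0.684, -0.042]
wrist_force: [0.4, 2.7, 0.3]
opening: 0.448
grasp_force: 1.4
```

Call:
servo_tool(commands="0 0 0 -2 0 0.2 0.45; 0 0 0 -2 0 0.2 0.45; 0 0 0 0 0 0 0.45")

```text
time_s: 12.42
eef_pos: [0.6234, -0.0921, 0.003]
eef_rot: [0.044, 0.727, 0.684, -0.042]
wrist_force: [-0.3, 0.6, -1.0]
opening: 0.451
grasp_force: 0.6
```

```bash
python3 - <<'E'
from h import *
go(-.058,-.058,.002,turn=np.pi/2,tilt=-.12)
im=meas((235,140,345,190))
E
```

```text
t 12.43 rail xyz [-0.0579 -0.0563  0.003 ] F [-0.3  0.6 -1. ] op 0.45
rot [ 0.006  0.002 -0.008] shift now [-1.6 -0.1  1.2] at target rot [-1.6 -0.1  1.2]
red in rail [-0.0975 -0.2332] [-0.0336 -0.0935] (array([-0.0657, -0.1633]), 0.1397, 0.0638, -89.81)
```

Call:
servo_tool(commands="0 0 0 -2 0 0.2 0.45; 0 0 0 -2 0 0.2 0.45")

```text
time_s: 12.72
eef_pos: [0.6234, -0.0927, 0.003]
eef_rot: [0.043, 0.727, 0.684, -0.04]
wrist_force: [1.1, 19.2, 3.4]
opening: 0.452
grasp_force: 9.6
```

Call:
servo_tool(commands="0 0 0 -2 0 0.2 0.45; 0 0 0 -2 0 0.2 0.45")

```text
time_s: 12.98
eef_pos: [0.6232, -0.0929, 0.0031]
eef_rot: [0.041, 0.727, 0.684, -0.039]
wrist_force: [1.0, 33.4, 5.6]
opening: 0.449
grasp_force: 16.7
```

```bash
python3 - <<'E'
from h import *
go(-.058,-.058,.002,turn=np.pi/2,tilt=-.12)
im=meas((235,140,345,190)); cv2.imwrite("pics/t6.png",cv2.resize(im[115:215,160:360],None,fx=4,fy=4,interpolation=cv2.INTER_CUBIC))
E
```

```text
t 12.97 rail xyz [-0.058  -0.0571  0.0031] F [ 1.  33.4  5.6] op 0.45
rot [ 0.006 -0.007 -0.008] shift now [-0.7  0.   1.2] at target rot [-0.7  0.   1.2]
red in rail [-0.0975 -0.2327] [-0.0336 -0.0975] (array([-0.0657, -0.165 ]), 0.1353, 0.0638, -89.81)
```

View pics/t6.png

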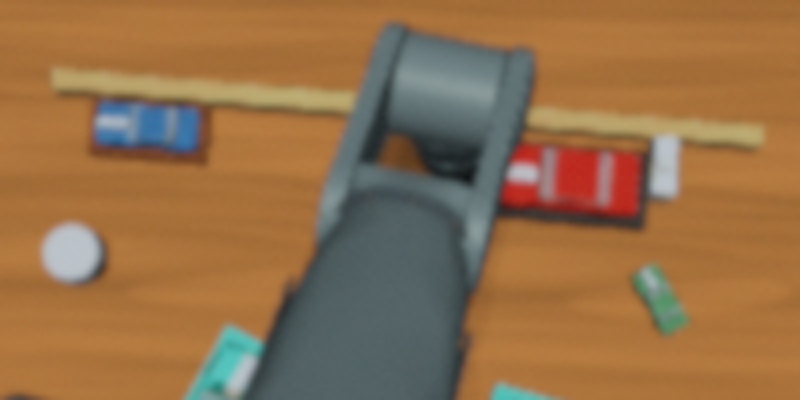

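The right end, at (645,190), is pressed against the stop; the force rose to 33 N there. About 13 mm of gap to the rail remains. I'll back off and go round to push the long side.

Call:
servo_tool(commands="0 0 0 20 0 -2 0.45; 0 0 0 12 0 -30 0.45; 0 0 0 0 -10 -45 0.45; 0 0 0 0 -30 -45 0.45; 0 0 0 0 -30 0 0.8")

```text
time_s: 13.65
eef_pos: [0.558, -0.0497, 0.1248]
eef_rot: [0.048, 0.727, 0.684, -0.04]
wrist_force: [0.5, -0.0, 0.3]
opening: 0.65
grasp_force: 0.0
```

```bash
python3 - <<'E'
from h import *
go(-.14,-.145,.12)
E
```

```text
t 13.65 rail xyz [-0.1255 -0.0175  0.1248] F [ 0.5 -0.   0.3] op 0.65
rot [0.016 0.18  1.567] shift now [-126.   -13.8   20.4] at target rot [-15.  127.5   3. ]
```

Call:
servo_tool(commands="0.002 0.02 0.174 0 0 0 1; 0.002 0.02 0.174 0 0 0 1; 0.002 0.02 0.174 0 0 0 1; 0.002 0.02 0.174 0 0 0 1; 0.002 0.02 0.174 0 0 0 1")

```text
time_s: 14.28
eef_pos: [0.5556, -0.0496, 0.1204]
eef_rot: [0.022, 0.95, 0.312, 0.013]
wrist_force: [0.3, 0.0, -0.3]
opening: 0.998
grasp_force: 0.0
```

Call:
servo_tool(commands="0.002 0.02 0.174 0 0 0 1; 0.002 0.02 0.174 0 0 0 1; 0.002 0.02 0.174 0 0 0 1; 0.002 0.02 0.174 0 0 0 1; 0 0 0 0 0 0 1")

```text
time_s: 14.9
eef_pos: [0.5552, -0.0495, 0.1203]
eef_rot: [0.0, 0.998, -0.026, 0.055]
wrist_force: [0.7, -1.2, -0.1]
opening: 0.998
grasp_force: 0.0
```

Call:
servo_tool(commands="0 0 0 -5 42 0 1; 0 0 0 -5 42 0 1; 0 0 0 -5 42 0 1; 0 0 0 0 0 0 1")

```text
time_s: 15.4
eef_pos: [0.5336, -0.1771, 0.1183]
eef_rot: [0.001, 0.998, -0.027, 0.055]
wrist_force: [-0.8, 0.1, -0.0]
opening: 1.0
grasp_force: 0.0
```

```bash
python3 - <<'E'
from h import *
go(-.14,-.145,-.002)
c=calibration("wrist"); im=camera("wrist"); cv2.imwrite("pics/w2.png",im); np.save("w2.npy",c,allow_pickle=True)
E
```

```text
t 15.4 rail xyz [-0.143  -0.146   0.1183] F [-0.8  0.1 -0. ] op 1.0
rot [-0.002  0.01   0.   ] shift now [-10.3  -0.8 119.9] at target rot [-11.4  -1.  119.8]
```

View pics/w2.png

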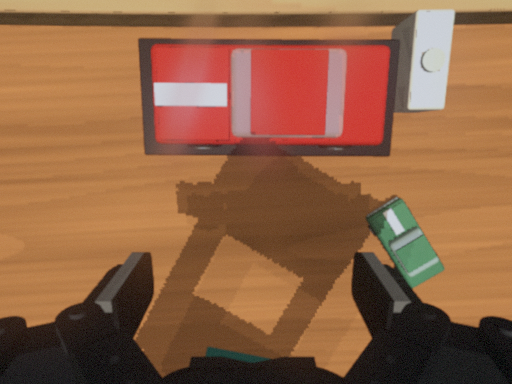

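The base is parallel to the rail, with near corners at (146,155) and (390,156) and its right end touching the stop. The toy car's left corner is at (366,218).

```bash
python3 - <<'E'
from h import *
c=np.load("w2.npy",allow_pickle=True).item()
F=np.c_[n,d]
print("base",((ray(c,[(139,39),(398,39),(390,156),(146,155)],.02)-C)@F).round(4).tolist())
print("toy",((ray(c,[(366,220),(398,197)],.01)-C)@F).round(4).tolist(),"stop",((ray(c,[(395,110)],.04)-C)@F).round(4).tolist(),"railfoot",((ray(c,[(100,24),(350,24)],0)-C)@F).round(4).tolist())
E
```

```text
base [[-0.0243, -0.068], [-0.0246, -0.245], [-0.104, -0.246], [-0.1033, -0.0679]]
toy [[-0.1549, -0.2351], [-0.1364, -0.2585]] stop [[-0.0726, -0.2389]] railfoot [[-0.0094, -0.0341], [-0.0092, -0.2171]]
```

Call:
servo_tool(commands="0 0 0 -3 -5 30 1; 0 0 0 -3 -5 30 1; 0 0 0 -3 0 30 1; 0 0 0 -2 0 25 1; 0 0 0 0 0 5 1")

```text
time_s: 16.08
eef_pos: [0.5352, -0.1617, -0.0043]
eef_rot: [-0.001, 0.998, -0.025, 0.053]
wrist_force: [-0.5, -0.6, -1.0]
opening: 1.002
grasp_force: 0.0
```

```bash
python3 - <<'E'
from h import *
go(-.14,-.137,-.002)
E
```

```text
t 16.07 rail xyz [-0.1421 -0.1305 -0.0043] F [-0.5 -0.6 -1. ] op 1.0
rot [-0.006  0.014  0.003] shift now [ 2.4  6.5 -2.1] at target rot [ 2.4  6.5 -2.1]
```

Call:
servo_tool(commands="0 0 0 5 8 0.5 1; 0 0 0 8 0 1 1; 0 0 0 8 0 1 1; 0 0 0 7 0 1 1; 0 0 0 4 0 0.5 1")

```text
time_s: 16.7
eef_pos: [0.5679, -0.1732, -0.0031]
eef_rot: [-0.001, 0.998, -0.027, 0.054]
wrist_force: [-5.7, -0.8, 2.5]
opening: 0.999
grasp_force: 2.4
```

Call:
servo_tool(commands="0 0 0 3 0 0.4 1; 0 0 0 3 0 0.4 1; 0 0 0 2 0 0.2 1; 0 0 0 2 0 0.2 1")

```text
time_s: 17.2
eef_pos: [0.5768, -0.1736, -0.0037]
eef_rot: [-0.001, 0.998, -0.026, 0.053]
wrist_force: [-15.8, -0.9, 11.7]
opening: 0.999
grasp_force: 7.6
```

```bash
python3 - <<'E'
from h import *
go(-.099,-.138,-.002)
E
```

```text
t 17.2 rail xyz [-0.1    -0.1402 -0.0037] F [-15.8  -0.9  11.7] op 1.0
rot [-0.004  0.014  0.001] shift now [ 1.2 -2.2 -1.5] at target rot [ 1.2 -2.2 -1.5]
```

Call:
servo_tool(commands="0 0 0 2 0 0 1; 0 0 0 2 0 0 1")

```text
time_s: 17.45
eef_pos: [0.5769, -0.1735, -0.0038]
eef_rot: [-0.002, 0.998, -0.026, 0.049]
wrist_force: [-29.4, -3.3, 16.4]
opening: 1.005
grasp_force: 14.7
```

Call:
servo_tool(commands="0 0 0 -8 0 -1 1; 0 0 0 -20 0 -2 1; 0 0 0 -10 0 -30 1; 0 0 0 0 0 -45 1; 0 0 0 0 0 -45 1")

```text
time_s: 18.08
eef_pos: [0.5315, -0.172, 0.1168]
eef_rot: [-0.0, 0.998, -0.027, 0.056]
wrist_force: [0.8, 0.8, 0.0]
opening: 1.0
grasp_force: 0.0
```

```bash
python3 - <<'E'
from h import *
go(-.14,-.145,.12)
c=calibration("wrist"); im=camera("wrist"); cv2.imwrite("pics/w3.png",im); np.save("w3.npy",c,allow_pickle=True)
E
```

```text
t 18.07 rail xyz [-0.1453 -0.141   0.1168] F [0.8 0.8 0. ] op 1.0
rot [-0.003  0.008 -0.   ] shift now [ 5.7  4.  -2.6] at target rot [ 5.7  4.  -2.6]
```

View pics/w3.png

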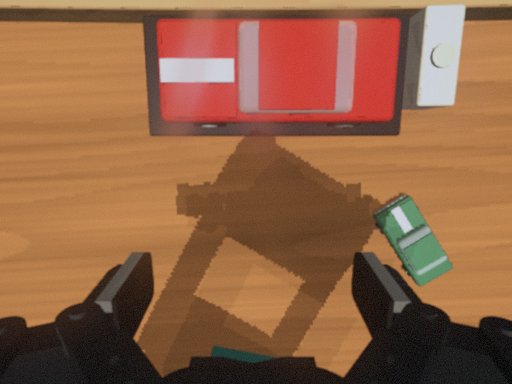

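The base now meets the rail's dark front face, with near corners at (150,135) and (400,135) and its right end at the stop. I'll check the numbers.

```bash
python3 - <<'E'
from h import *
c=np.load("w3.npy",allow_pickle=True).item(); F=np.c_[n,d]
f=lambda p,z:((ray(c,p,z)-C)@F).round(4).tolist()
print("base",f([(146,13),(409,13),(400,135),(150,135)],.02),"railfoot",f([(60,21),(130,21)],0),"railtop",f([(60,9),(480,7)],.03),"stop",f([(409,105)],0),f([(417,106)],.04))
E
```

```text
base [[-0.0106, -0.0691], [-0.0112, -0.245], [-0.0911, -0.2461], [-0.091, -0.0669]] railfoot [[-0.0103, -0.0008], [-0.0097, -0.0512]] railtop [[-0.0119, -0.0174], [-0.0115, -0.2849]] stop [[-0.069, -0.2594]] [[-0.0725, -0.2469]]
```

```bash
python3 -c "
from bench import *
print(hand_in())"
```

```text
the job is handed in; nothing more can be done
None
```

I pushed the red model flush against the rail (its near side is parallel to it) and up to the white stop (about 2 mm gap measured), with no bystander touched, and handed it in at about 18 s; no verdict was shown.

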